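# Return an electronic pipette to its charging carousel

## Robot

A 6-joint arm with a two-finger parallel gripper is mounted at the origin on the work surface. World frame = base frame: x ahead of the robot, y to its left, z up, the work surface at z = 0. Lengths are in mm, angles in rad, forces in N, time in s.
With the tool pointing down it reaches from about 325 to 875 mm from the base axis. Payload 4.4 kg.
Tool frame: the origin (TCP) lies on the centre line of the jaws, within the pads' length; the fingertips stand ahead of it and the grasp point (between the pads) lies 6 mm ahead of it (ctrl.tcp_to_tips is the z of the fingertips in the tool frame, in mm); z points along the fingers, y is the line along which they close (so a half turn about z gives the same grasp; the last joint's range is limited). The gripper opens to 85 mm and grips with 20 to 120 N. Pads are 22 mm wide; open, the fingers measure 114 mm over their backs; the gripper's body (76 mm by 85 mm) begins 54 mm behind the grasp point. The pads swing forward as they close: fully open they stand 13 mm farther back than shut.
Start: joints at [-1.47, 0.207, 1.542, -0, 1.393, -0.15], TCP at [143.247, -556.873, 234.182] pointing down, gripper open.
Joint ranges: [-2.73, 2.73], [-0.86, 2.22], [0.23, 2.46], [-1.11, 4.25], [0.08, 2.63], [-2.82, 2.82]. Speed limits (rad/s): [2.79, 2.79, 3.14, 3.14, 3.14, 3.14].

## Interface

Orientations are given as a 3x3 rotation matrix whose columns are the frame's x, y, z axes.
In Python, from plant import ctrl, sensors, optics gives the robot as it stands. Calls block until the motion is done:
- ctrl.move_ptp(position, orientation): joint-space move of the TCP to a pose.
- ctrl.move_l(position, rot=None, vel=150, threshold=None): straight line of the TCP; rot=None keeps the orientation; vel is the mean speed in mm/s. With threshold (N) it stops when the force on the tool has changed by that much, and returns True; else False.
- ctrl.set_joints(angles): joint-space move.
- ctrl.gripper_to(opening, force=None): finger opening in mm; force is the grip in N (None keeps the last); returns when the fingers have stopped.
- ctrl.hold(seconds).
- ctrl.solve_ik(position, orientation): joint angles nearest the present ones, or None.
- sensors.read_state(): the state.
- optics.grab_frame(name): name is "side" or "top"; returns (picture, depth): 480x640x3 uint8, red, green, blue; 480x640 float32, mm along the optical axis (not along the pixel's ray), 0 where there is no reading.
- optics.camera_params(name): a dict with "mtx" (3x3 intrinsics, pixels), "R" (3x3) and "t" (3): a world point X has camera coordinates R X + t. Camera axes: x right, y down, z forward; pixel columns grow to the right and rows downward; lengths in mm; the calibration is good to about 2 mm. A picture is of the moment at which its call begins. camera_params takes no time and is no camera call.
A pose or a line that the arm cannot do raises ctrl.MotionError and nothing moves.
- ctrl.finish_job(): hands the job in; it is judged then, once.
The state is a dict: "t": time; "q": joint angles; "qvel": joint speeds; "tau": joint torques, N m; "eef_pos": TCP position; "eef_rot": TCP orientation; "force": force on the tool from outside, world axes, zero at the start; "wrist_torque": the same for the moment, N m; "grip_width": finger opening in mm; "grasp_force": force on a finger pad.
Only numpy, scipy, OpenCV 4.12 (cv2) and the standard library are available. Lean on these libraries where they do the work, as an engineer would, in place of code of your own. Each camera call takes 0.05 s, during which the arm holds its last target. There are 200 camera calls.

## Task

Put the electronic pipette that lies on the bench back on its charging carousel. First lay it in the two cradles of the sloping rest, nose down, and let go, so that you can take it again by the head at a new angle; then hang it upright by its shoulders in the carousel's one empty place, pushed in along the fork, with that place turned to the front of the stand. Leave the tip box, the bottle and the slide box where they are.

Things in the scene. Friction and masses are not known exactly. Their poses are not given: they have to be found in the camera images.
- pipette: The loose electronic pipette, 245 mm long, 0.11 to 0.23 kg, centre of mass at x = -35 mm. Its x runs along it: +x to the head, -x to the nose; y across; z to the display side. It starts flat on the bench, display up, nose roughly to the robot's left. Origin: middle of the shoulder plane, where the broad head meets the handle, half-way through the thickness (32 mm for both).
- pip_handle (a point): Point in the pipette's grey handle at x = -44 mm, mid-thickness, axes as the pipette's. Handle: x -92 to 0 mm, 26 mm wide (y), 32 mm thick (z). Beyond it a 19 mm sleeve to x = -132 mm, then the nose cone, 13 to 8 mm across, to x = -173 mm.
- pip_head (a point): Middle of the pipette's white head, at x = +32 mm, axes as the pipette's. Head: x 0 to 62 mm, 46 mm wide (y), 32 mm thick (z), with a 16 mm button on its end to x = 71 mm. It stands out 10 mm on each side of the handle: these shoulders carry the pipette in the rest and in the carousel.
- rest: The fixed white sloping rest: a foot 150 x 85 x 10 mm with a bar, 18 mm wide, sloping at 45 degrees, and a U cradle near each end of it. Origin: centre of the foot's underside, z up. The bar rises along the rest's +x (roughly to the robot's right): nose end low at -x, head end high at +x. The bar's upper face ends at the top at x = 45 mm, z = 135 mm.
- rest_seat (a point): Where the pipette's origin lies when seated in the rest: rest x = 34, z = 146 mm; axes as the rest's. The handle lies in both cradles, its back on the bar, display facing up and to the rest's -x; the head overhangs the bar's top end, its shoulders against the upper cradle.
- rest_low (a point): Middle of the lower cradle, on the bar's surface. The cradles cover 0 to 12 mm and 78 to 90 mm down the slope from the bar's top end, are 32 mm wide inside and 44 mm outside; their sides stand 24 mm above the bar, 34 mm with the flared lips. Between the cradles the handle's sides are free for fingers. Axes as the rest's.
- stand: The fixed foot of the charging carousel: a white disc 200 mm across, 14 mm high. Origin: centre of its underside, on the turning axis, z up. Its front is its own -x side, marked by a rectangular tongue 70 mm wide and 10 mm high, with a small lamp, that reaches 125 mm from the axis; the front faces roughly to the robot's left.
- carousel (a joint): Angle of the carousel on its foot, rad: 0 = the empty place is exactly at the front, above the tongue; positive = counter-clockwise from above. Starts between -1.4 and -0.7; turns with light friction (0.05 N m) between -3.1 and 3.1 and stays where it is left. It has four forks 90 degrees apart; three hold pipettes that are fixed to it, one is empty.
- knob (a point): Centre of the round black knob on top of the carousel, on the turning axis, 282 mm above the bench; 36 mm across, from 266 to 297 mm high. The three hung pipettes reach up to 266 mm, 54 to 86 mm from the axis.
- empty_place (a point): Where a hung pipette's origin belongs: level with the empty fork's top, 195 mm up, 70 mm from the axis. Turns with the carousel; its -x points outwards, z up. The fork: two level prongs, 32 mm apart inside, 11 mm wide, 8 mm thick, from the hub at 50 mm to open ends at 102 mm from the axis. Handle between the prongs, shoulders on them, display outwards.
- tip_box: Bystander: grey and clear tip box, 85 x 122 x 69 mm. Origin: centre of its underside.
- reagent: Bystander: brown reagent bottle, 68 mm across, 140 mm high. Origin: centre of its underside.
- slide_box: Bystander: flat grey slide box, 83 x 97 x 33 mm. Origin: centre of its underside.
Mind the look-alikes: they are no part of the job. Of the things like the pipette, leave any that is pink; of the rest the larger one is meant.

How it is judged (in metres and radians):
On the way:
1. the pipette lies in both cradles of the sloping rest, head up, its shoulders at the upper cradle, and the gripper has let go of it (distance between pipette and rest_seat below 0.015 m and angle between pipette's own x axis and vertical between 0.68 and 0.89 rad and contact force between the fingers and pipette below 0.1 N and linear speed of pipette below 0.03 m/s), for 0.3 s.
At the end, for the whole second after the job is handed in: The pipette hangs at rest by its shoulders in the carousel's empty place: its shoulder point within 20 mm horizontally and 5 mm in height of where it belongs, within 0.12 rad of upright, head up; and that place is within 0.35 rad of the front of the stand (horizontal distance between pipette and empty_place below 0.02 m and z of pipette in the frame of empty_place between -0.005 and 0.005 m and angle between pipette's own x axis and vertical below 0.12 rad and linear speed of pipette below 0.03 m/s and value of joint carousel between -0.35 and 0.35 rad); the robot touches nothing.
It fails at once if the tip box, the bottle or the slide box is moved by more than 30 mm (distance of any of tip_box, reagent, slide_box from where it was at the start of the episode above 0.03 m).
It also fails if it takes over 72 s, if anything falls off the work surface, if the arm or the gripper's body presses on something with over 40 N, if the wrist force passes 120 N, or if a joint passes its speed limit or range.

## Working session

There is one attempt and no reset: what is moved stays moved. The work goes in short steps, each a Python script; the robot and the scene stay as the last script left them, time stands still between calls to the robot, and variables do not carry over. Pictures are saved under pics/ and viewed, at most 10 in all, crops included, and the job is handed in when it is done.

```bash
ls; mkdir -p pics
python3 - <<'E'
from plant import ctrl, sensors, optics
import cv2, numpy as np
for n in ("top","side"):
    p,d=optics.grab_frame(n); cv2.imwrite(f"pics/{n}0.png",p[:,:,::-1]); np.save(f"pics/{n}0.npy",d)
    c=optics.camera_params(n); print(n,c["mtx"].round(1).tolist(),c["R"].round(3).tolist(),np.round(c["t"],1).tolist(), (-c["R"].T@c["t"]).round())
s=sensors.read_state(); print(s["t"],s["eef_rot"],ctrl.tcp_to_tips,s["grip_width"])
E
```

```text
pics
top [[517.2, 0.0, 323.0], [0.0, 517.2, 236.7], [0.0, 0.0, 1.0]] [[0.008, -1.0, -0.009], [-0.997, -0.007, -0.072], [0.072, 0.009, -0.997]] [-21.8, 526.5, 1214.9] [ 438.  -30. 1249.]
side [[471.4, 0.0, 321.9], [0.0, 471.4, 234.1], [0.0, 0.0, 1.0]] [[-0.958, -0.288, -0.015], [-0.164, 0.587, -0.793], [0.237, -0.757, -0.609]] [500.7, 271.8, 983.9] [291. 729. 823.]
0.1 [[ 9.68455151e-01  2.49187817e-01 -2.30103836e-04]
 [ 2.49187750e-01 -9.68452971e-01  2.07590673e-03]
 [ 2.94445924e-04 -2.06776162e-03 -9.99997819e-01]] 25.0 85.33514043197704
```

View pics/top0.png

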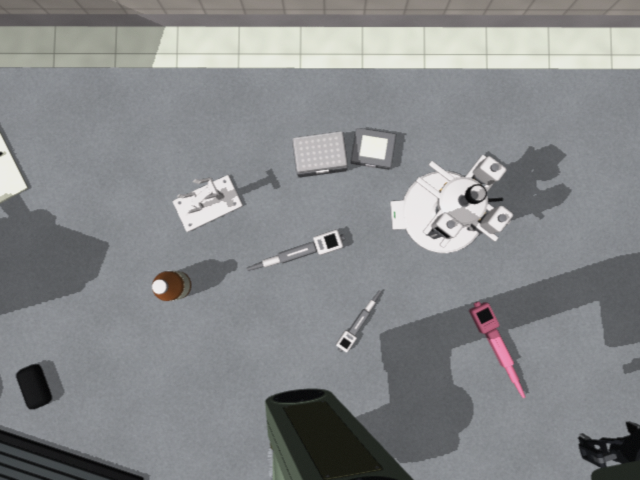

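View pics/side0.png

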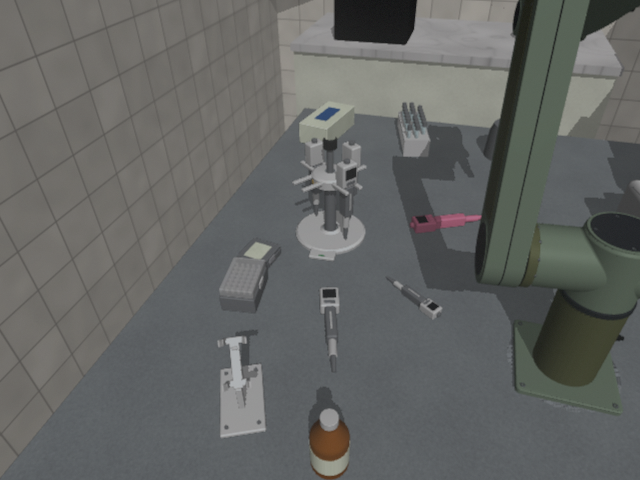

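Candidates in the top view for the pipette:
- Grey/white one at (297,250), about 245 mm long.
- Small look-alike at (360,322).
- Pink one at (498,348).
- Three hung on the carousel at (490,168), (497,217) and (448,225).

I choose the one at (297,250). There is only one rest, at (208,202). The carousel is at (450,208), with its tongue at (400,215). I'll check the choice in a close crop.

```bash
cat > h.py <<'E'
import numpy as np, cv2
from plant import ctrl, sensors, optics
def cloud(n,d):
    c=optics.camera_params(n); v,u=np.mgrid[:480,:640]
    r=np.stack([u,v,np.ones_like(u)],-1)@np.linalg.inv(c["mtx"]).T
    return (r*d[...,None]-c["t"])@c["R"]      # world points, HxWx3
def pix(n,X):
    c=optics.camera_params(n); q=(c["R"]@np.asarray(X,float)+c["t"]); q=c["mtx"]@q; return q[:2]/q[2]
E
python3 - <<'E'
from h import *
t=cv2.imread("pics/top0.png"); d=np.load("pics/top0.npy"); W=cloud("top",d); s=cv2.imread("pics/side0.png"); ds=np.load("pics/side0.npy"); S=cloud("side",ds)
a=cv2.resize(t[150:300,160:360],(400,300),interpolation=2); b=cv2.resize(t[145:258,380:530],(400,300),interpolation=2)
c=cv2.resize(s[325:445,200:360],(400,300),interpolation=2); e=cv2.resize(s[130:265,260:440],(400,300),interpolation=2)
cv2.imwrite("pics/c1.png",np.vstack([np.hstack([a,b]),np.hstack([c,e])]))
print("bench z", np.median(W[300:320,200:300,2]),W[300:320,200:300,2].std(),np.median(S[340:380,270:300,2]))
def reg(W,x0,x1,y0,y1,zl,zh):
    m=np.zeros((480,640),bool); m[y0:y1,x0:x1]=1; m&=(W[...,2]>zl)&(W[...,2]<zh); return W[m]
P=reg(W,240,350,228,275,5,60); print("pip",len(P),np.percentile(P[:,2],[5,50,95,99]))
Q=P[P[:,2]>24]; print("minrect>24",cv2.minAreaRect(Q[:,:2].astype(np.float32)))
print("all",cv2.minAreaRect(P[:,:2].astype(np.float32)))
R=reg(W,165,255,165,235,5,15); print("foot",len(R),cv2.minAreaRect(R[:,:2].astype(np.float32)),np.median(R[:,2]))
D=reg(W,385,500,165,258,5,20); print("disc",len(D),np.median(D[:,2])); np.save("pics/disc.npy",D)
F=reg(W,385,530,140,258,188,203); print("fork",len(F),cv2.minAreaRect(F[:,:2].astype(np.float32)))
K=reg(W,440,500,160,220,285,305); print("knob",len(K),K.mean(0) if len(K) else 0)
E
```

```text
bench z -0.8412400065848864 62.474862980607696 -0.27134197778447255
pip 1230 [14.11800463 29.98354148 35.06892585 36.96129377]
minrect>24 ((491.3520202636719, 37.19794464111328), (45.20478057861328, 222.4336700439453), 18.944984436035156)
all ((490.2928466796875, 55.6368408203125), (106.24079895019531, 247.93460083007812), 0.7023429870605469)
foot 1636 ((616.3961791992188, 258.67144775390625), (168.80166625976562, 216.68849182128906), 0.801306426525116) 9.355021548393173
disc 2907 12.067822896846202
fork 2197 ((591.4685668945312, -306.8276062011719), (178.00196838378906, 180.44418334960938), 6.996483325958252)
knob 128 [ 588.49114031 -302.53966873  293.20107303]
```

View pics/c1.png

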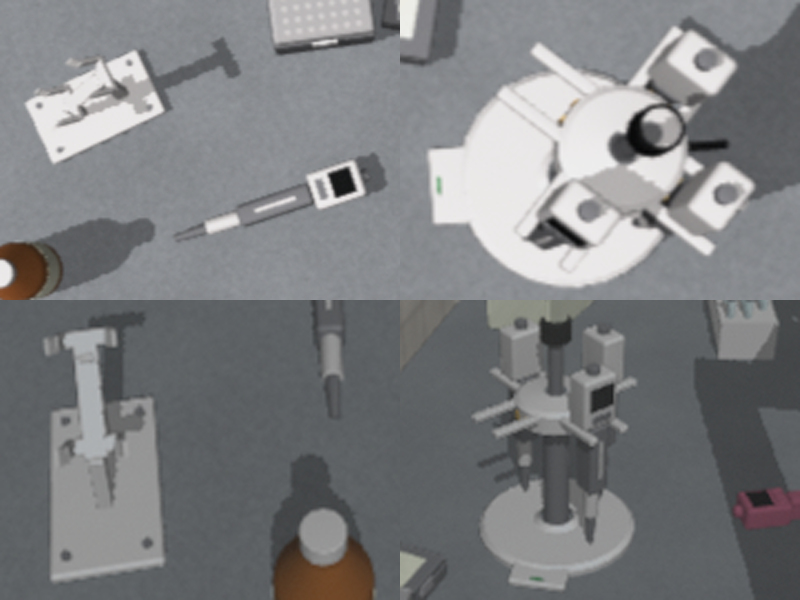

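The crop confirms the choice: a full-size pipette, display up, with its head at the right end at (335,240). The empty fork's prongs point up-left, about (430,175) in the top view. Next I'll fit poses from the depth data of both cameras and check reachability.

```bash
cat >> h.py <<'E'
from scipy.optimize import minimize
def box(p,x0,x1,y0,y1):
    q=np.abs(p-[(x0+x1)/2,(y0+y1)/2])-[(x1-x0)/2,(y1-y0)/2]
    return np.linalg.norm(np.maximum(q,0),axis=1)+np.minimum(q.max(1),0)
disc=lambda p,r: np.linalg.norm(p,axis=1)-r
un=lambda *a: np.min(a,axis=0)
T={"foot":lambda p: box(p,-75,75,-42.5,42.5),
 "pip":lambda p: un(box(p,0,62,-23,23),box(p,-92,0,-13,13)),
 "stand":lambda p: un(disc(p,100),box(p,-125,0,-35,35)),
 "car":lambda p: un(disc(p,50),*[box(p@np.array([[np.cos(a),-np.sin(a)],[np.sin(a),np.cos(a)]]),-102,-40,s*21.5-5.5,s*21.5+5.5) for a in np.arange(4)*np.pi/2 for s in (-1,1)])}
def evid(D,h,lo,hi,neg,c,rad):
    pts,lab=[],[]
    for n,d in D.items():
        W=cloud(n,d); C=optics.camera_params(n); C=-C["R"].T@C["t"]
        ok=(d>0); z=W[...,2]; X=C+(W-C)*((h-C[2])/(z-C[2]))[...,None]
        ok&=np.linalg.norm(X[...,:2]-c,axis=-1)<rad
        for m,l in ((ok&(z>lo)&(z<hi),1),(ok&(z<neg),-1)): pts.append(X[m][:,:2]); lab.append(np.full(m.sum(),l))
    return np.vstack(pts),np.hstack(lab)
def fit(k,D,h,lo,hi,neg,x0,rad):
    x0=np.array(x0,float); P,L=evid(D,h,lo,hi,neg,x0[:2],rad)
    def cost(v):
        c,s=np.cos(v[2]/100),np.sin(v[2]/100); q=(P-v[:2])@np.array([[c,-s],[s,c]])
        return np.clip(L*T[k](q),0,6).mean()
    best=min((minimize(cost,[x0[0],x0[1],100*(x0[2]+da)],method="Nelder-Mead",options=dict(initial_simplex=np.array([x0[0],x0[1],100*(x0[2]+da)])+np.vstack([np.zeros(3),np.diag([10,10,10])]))) for da in (-.2,0,.2)),key=lambda r:r.fun)
    v=best.x; return np.round([v[0],v[1],v[2]/100],4),round(best.fun,3),(L>0).sum(),(L<0).sum()
E
python3 - <<'E'
from h import *
A={n:np.load(f"pics/{n}0.npy") for n in ("top","side")}
for nm,D in (("both",A),("top",{"top":A["top"]}),("side",{"side":A["side"]})):
    if nm!="top":
        pass
    print(nm)
    print(" foot",fit("foot",D,10,6,15,4,[612,257,-1.57+.3],150))
    print(" pip",fit("pip",D,32,27,38,21,[497,10,-1.57+.3],120))
    print(" stand",fit("stand",D,12,7,20,4,[580,-300,-1.57],180))
    print(" car",fit("car",D,195,188,201,180,[588,-302,-1.57-.8],130))
# reachability
def R(x,z): y=np.cross(z,x); return np.column_stack([x,y,z])
E
```

```text
both
 foot (array([607.5776, 263.9122,  -1.1186]), np.float64(0.016), np.int64(3990), np.int64(22250))
 pip (array([504.1032,   1.1212,  -1.2399]), np.float64(0.01), np.int64(1563), np.int64(12691))
 stand (array([ 590.5877, -304.5124,   -1.4943]), np.float64(0.049), np.int64(4793), np.int64(14520))
 car (array([ 590.6475, -305.0773,   -2.2261]), np.float64(0.122), np.int64(2664), np.int64(10261))
top
 foot (array([607.6053, 261.9937,  -1.1155]), np.float64(0.029), np.int64(1565), np.int64(9397))
 pip (array([504.261 ,  -0.9611,  -1.2446]), np.float64(0.008), np.int64(854), np.int64(7087))
 stand (array([ 591.0549, -306.5001,   -1.4944]), np.float64(0.041), np.int64(2762), np.int64(9876))
 car (array([ 590.7788, -306.4217,   -2.2276]), np.float64(0.052), np.int64(1913), np.int64(8219))
side
 foot (array([607.4787, 265.4448,  -1.1145]), np.float64(0.0), np.int64(2425), np.int64(12853))
 pip (array([503.8088,   4.3921,  -1.241 ]), np.float64(0.002), np.int64(709), np.int64(5604))
 stand (array([ 589.1545, -298.9378,   -1.4969]), np.float64(0.032), np.int64(2031), np.int64(4644))
 car (array([ 589.9527, -299.9103,   -2.227 ]), np.float64(0.239), np.int64(751), np.int64(2042))h.py:23: RuntimeWarning: divide by zero encountered in divide
  ok=(d>0); z=W[...,2]; X=C+(W-C)*((h-C[2])/(z-C[2]))[...,None]
h.py:23: RuntimeWarning: invalid value encountered in multiply
  ok=(d>0); z=W[...,2]; X=C+(W-C)*((h-C[2])/(z-C[2]))[...,None]
```

```bash
cat >> h.py <<'E'
np.seterr(all="ignore")
REST=np.array([607.5,263.7,-1.1165]); PIP=np.array([504.1,1.7,-1.241]); STAND=np.array([590.3,-303.5,-1.495]); CAR0=-0.733
u=lambda a: np.array([np.cos(a),np.sin(a),0.]); Z=np.array([0,0,1.])
def frame(x,z): return np.column_stack([x,np.cross(z,x),z])
# pipette targets: (R, origin)
PB=(frame(u(PIP[2]),Z),np.array([PIP[0],PIP[1],16.]))
r=REST[2]; k=2**-.5
PR=(frame(k*u(r)+k*Z,-k*u(r)+k*Z),np.r_[REST[:2],0]+34*u(r)+146*Z)
s=STAND[2]; PH=(frame(Z,-u(s)),np.r_[STAND[:2],195]-70*u(s))
def tool(P,sgn,beta,px,pz=0,dl=(0,0,0)):
    """TCP pose grasping pipette P at (px,0,pz); tool z leans beta from -pip z to -pip x; dl: pipette shift in pipette axes"""
    z=np.array([-np.sin(beta),0,-np.cos(beta)]); y=np.array([0,sgn,0.]); R=np.column_stack([np.cross(y,z),y,z])
    g=np.array([px,0,pz])-6*z
    return P[1]+P[0]@(g+np.array(dl,float)), P[0]@R
E
python3 - <<'E'
from h import *
f=lambda p: (lambda q: None if q is None else np.round(q,2).tolist())(ctrl.solve_ik(*p))
for sg in (1,-1):
    print("pick",sg,f(tool(PB,sg,0,-44,7)),"rest",f(tool(PR,sg,0,-44,7)),"up",f(tool(PR,sg,0,-44,7,(5,0,70))))
    for b in (0,.4,.785,1.2,1.571):
        print(" head b",b,f(tool(PR,sg,b,36)),"hang",f(tool(PH,sg,b,36)),"pre",f(tool(PH,sg,b,36,0,(6,0,70))))
for a in np.arange(-3,3.1,.5):
    print("knob",round(a,2),f(([*STAND[:2],282],frame(u(a),-Z))))
E
```

```text
pick 1 [-0.09, 0.31, 1.9, -0.0, 0.93, -0.42] rest [0.62, 0.65, 1.37, -0.79, 1.37, 0.43] up [0.69, 0.61, 1.3, -0.76, 1.48, 0.4]
 head b 0 [0.53, 0.56, 1.39, -0.81, 1.36, 0.32] hang None pre None
 head b 0.4 [0.37, 0.46, 1.39, -0.4, 1.29, 0.03] hang None pre None
 head b 0.785 [0.19, 0.44, 1.35, -0.0, 1.35, -0.26] hang [-0.17, 0.28, 1.65, -0.85, 1.15, 0.1] pre [-0.04, 0.27, 1.65, -0.84, 1.24, 0.17]
 head b 1.2 [0.01, 0.53, 1.29, 0.37, 1.52, -0.5] hang [-0.35, 0.25, 1.53, -0.36, 1.23, -0.33] pre [-0.24, 0.21, 1.56, -0.37, 1.27, -0.22]
 head b 1.571 [-0.11, 0.67, 1.22, 0.65, 1.71, -0.62] hang [-0.52, 0.32, 1.39, 0.0, 1.43, -0.59] pre [-0.42, 0.26, 1.46, 0.0, 1.42, -0.5]
pick -1 [-0.09, 0.31, 1.9, -0.0, 0.93, 2.72] rest [0.62, 0.65, 1.37, -0.79, 1.37, -2.71] up [0.69, 0.61, 1.3, -0.76, 1.48, -2.74]
 head b 0 [0.53, 0.56, 1.39, -0.81, 1.36, -2.82] hang None pre None
 head b 0.4 None hang None pre None
 head b 0.785 None hang None pre None
 head b 1.2 [0.01, 0.53, 1.29, 0.37, 1.52, 2.64] hang [-0.35, 0.25, 1.53, -0.36, 1.23, 2.82] pre None
 head b 1.571 [-0.11, 0.67, 1.22, 0.65, 1.71, 2.52] hang [-0.52, 0.32, 1.39, 0.0, 1.43, 2.55] pre [-0.42, 0.26, 1.46, 0.0, 1.42, 2.65]
knob -3.0 [-0.61, 0.36, 1.24, -0.0, 1.53, -2.32]
knob -2.5 [-0.61, 0.36, 1.24, -0.0, 1.53, -2.82]
knob -2.0 None
knob -1.5 [-0.61, 0.36, 1.24, -0.0, 1.53, 2.47]
knob -1.0 [-0.61, 0.36, 1.24, -0.0, 1.53, 1.97]
knob -0.5 [-0.61, 0.36, 1.24, -0.0, 1.53, 1.47]
knob 0.0 [-0.61, 0.36, 1.24, -0.0, 1.53, 0.97]
knob 0.5 [-0.61, 0.36, 1.24, -0.0, 1.53, 0.47]
knob 1.0 [-0.61, 0.36, 1.24, -0.0, 1.53, -0.03]
knob 1.5 [-0.61, 0.36, 1.24, -0.0, 1.53, -0.53]
knob 2.0 [-0.61, 0.36, 1.24, -0.0, 1.53, -1.03]
knob 2.5 [-0.61, 0.36, 1.24, -0.0, 1.53, -1.53]
knob 3.0 [-0.61, 0.36, 1.24, -0.0, 1.53, -2.03]
```

Run:
```python
from h import *
S=sensors.read_state
p=S()["eef_pos"]; ctrl.move_l([p[0],p[1],400],vel=250); ctrl.gripper_to(62,20)
K=lambda z:[*STAND[:2],z]
ctrl.move_ptp(K(360),frame(u(0.6),-Z))
print("thr",ctrl.move_l(K(297),vel=120,threshold=8))
ctrl.gripper_to(20,25); s=S(); print(s["t"],s["grip_width"],s["grasp_force"],np.round(s["force"],1),s["eef_pos"])
for a in (0.25,0.5,0.733+.02): ctrl.move_l(K(297),frame(u(0.6+a),-Z),vel=150)
s=S(); print(s["grip_width"],np.round(s["force"],1),np.round(s["wrist_torque"],2))
ctrl.gripper_to(62); ctrl.move_l(K(380),vel=250); s=S(); print(s["t"])
ctrl.move_ptp([440,-150,380],frame(u(PIP[2]),-Z)); 
D={}
for n in ("top","side"):
    q,d=optics.grab_frame(n); cv2.imwrite(f"pics/{n}1.png",q[:,:,::-1]); np.save(f"pics/{n}1.npy",d); D[n]=d
    print(n,fit("car",{n:d},195,188,201,180,[590,-303,-1.495],130))
print(S()["t"])
```

```text
thr False
4.3 20.210566643276092 2.7278250095895373 [ 0.3 -0.1  4.8] [ 591.35960188 -304.33978043  300.10288629]
20.224169437557915 [0.1 1.5 5.6] [ 0.25  0.02 -0.  ]
6.4583
top (array([ 594.2794, -308.3763,   -1.1731]), np.float64(0.559), np.int64(1797), np.int64(6572))
side (array([ 595.3107, -299.5234,   -1.1252]), np.float64(0.789), np.int64(748), np.int64(2024))
8.8417
```

Run:
```python
from h import *
t=cv2.imread("pics/top1.png"); s=cv2.imread("pics/side1.png")
e=lambda im,x,y,w: cv2.resize(im[y:y+w*3//4,x:x+w],(400,300),interpolation=2)
cv2.imwrite("pics/c2.png",np.hstack([e(t,380,140,160),e(s,250,110,160)]))
for n in("top","side"):
    W=cloud(n,np.load(f"pics/{n}1.npy")); 
    P=W.reshape(-1,3); m=(np.hypot(P[:,0]-590,P[:,1]+303)<40)&(P[:,2]>255)&(P[:,2]<330); P=P[m]
    for z in range(255,330,5):
        q=P[(P[:,2]>=z)&(P[:,2]<z+5)]
        if len(q): print(n,z,len(q),q[:,:2].mean(0).round(1),np.ptp(q[:,:2],axis=0).round(1))
```

```text
top 260 3 [ 591.9 -311.5] [9.6 2. ]
top 265 44 [ 592.2 -308.6] [17.3 14. ]
top 270 19 [ 587.6 -298. ] [26.6 25.5]
top 275 16 [ 581.7 -297.3] [28.7 21.6]
top 280 15 [ 585.  -295.2] [30.  25.7]
top 285 12 [ 585.6 -292.3] [24.5 12.5]
top 290 83 [ 589.9 -303.1] [34.4 33.7]
top 295 30 [ 587.4 -304.3] [31.9 31.7]
side 255 9 [ 590.  -299.1] [14.3  9.7]
side 260 14 [ 589.3 -298.7] [16.2 10.4]
side 265 2 [ 588.5 -294. ] [18.8  7.3]
side 270 24 [ 587.2 -293.2] [31.3 18.7]
side 275 26 [ 586.4 -293.4] [30.9 21.7]
side 280 24 [ 586.4 -293.4] [29.7 22. ]
side 285 24 [ 588.7 -291.9] [31.7 16.5]
side 290 39 [ 587.  -295.5] [33.  23.8]
side 295 10 [ 589.2 -297.1] [29.4 19.4]
```

View pics/c2.png

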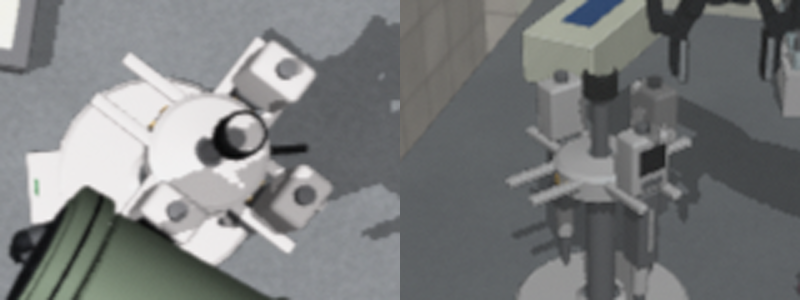

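The carousel has not moved: the fork still points up-left at (430,170), and the knob is where I expected it. The grip slipped off, so I'll measure the fingertip height in the depth data.

Run:
```python
from h import *
S=sensors.read_state; s=S(); print(s["t"],s["eef_pos"].round(2) if hasattr(s["eef_pos"],"round") else s["eef_pos"],s["grip_width"],np.round(s["force"],1),ctrl.tcp_to_tips)
W=cloud("side",np.load("pics/side1.npy")).reshape(-1,3)
R=np.array(s["eef_rot"]); L=(W-np.array(s["eef_pos"]))@R
m=(abs(L[:,0])<20)&(abs(L[:,1])<70)&(L[:,2]>-60)&(L[:,2]<60); L=L[m]
for z in range(-50,50,5):
    q=L[(L[:,2]>=z)&(L[:,2]<z+5)]
    if len(q): print(z,len(q),np.percentile(q[:,1],[0,25,50,75,100]).round(),np.percentile(q[:,0],[0,100]).round())
```

```text
8.8417 [ 440.09 -150.13  379.9 ] 61.1774506753204 [ 0.2 -1.1 -0.1] 25.0
-50 59 [-61. -44.  32.  42.  60.] [-17.  -2.]
-45 27 [-51. -41.  32.  37.  47.] [-16.   0.]
-40 40 [-44. -37.  30.  33.  44.] [-15.  10.]
-35 42 [-45. -38.  30.  33.  42.] [-14.  10.]
-30 35 [-45. -40. -33.  33.  43.] [-14.   5.]
-25 38 [-45. -38.  30.  36.  43.] [-14.   6.]
-20 38 [-45. -40. -32.  34.  44.] [-14.   3.]
-15 32 [-45. -36.  30.  33.  44.] [-14.  11.]
-10 25 [-41. -34.  30.  33.  42.] [-15.  11.]
-5 9 [-38. -34.  30.  31.  36.] [-11.   8.]
```

Run:
```python
from h import *
s=sensors.read_state(); R=np.array(s["eef_rot"]); p=np.array(s["eef_pos"])
im=cv2.imread("pics/side1.png")
for z in (0,12,25):
    for y in (-31,31):
        q=pix("side",p+R@[0,y,z]); print(z,y,q.round(1)); cv2.circle(im,tuple(int(round(8*a)) for a in q),8,(0,0,255) if z==0 else (0,255,0) if z==12 else (255,0,0),-1,cv2.LINE_AA,3)
cv2.imwrite("pics/c3.png",cv2.resize(im[60:210,300:500],(800,600),interpolation=2))
```

```text
0 -31 [363.6 142.4]
0 31 [393.6 141.4]
12 -31 [363.4 147.6]
12 31 [393.2 146.7]
25 -31 [363.1 153.3]
25 31 [392.7 152.3]
```

View pics/c3.png

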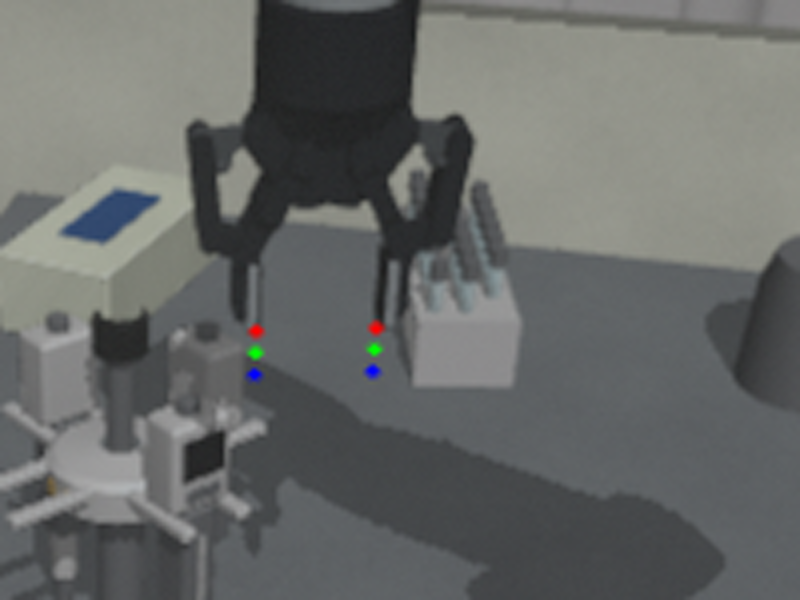

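Marks on the picture: the real fingertips, near (363,141) and (393,140) in the side image, end at about the TCP plane. They don't reach 25 mm ahead of it. That explains the miss, because the fingers closed on top of the knob. I'll measure the true tip offset by touching the bench gently at a free spot.

Run:
```python
from h import *
S=sensors.read_state
ctrl.gripper_to(30); R=frame(u(PIP[2]),-Z)
ctrl.move_l([440,-60,60],R,vel=250)
print(ctrl.move_l([440,-60,-4],vel=40,threshold=4)); s=S(); print(s["t"],s["grip_width"],s["eef_pos"],s["force"])
ctrl.move_l([440,-60,40],vel=200)
s=S(); print(s["t"],s["eef_pos"])
```

```text
True
12.025 29.993066029667126 [439.84512513 -59.93540744   2.48894831] [-1.12468387  1.12270978  5.56183906]
12.3667 [441.22290652 -60.42076867  40.90979615]
```

True tips sit about 2.5 mm ahead of the TCP at 30 mm opening. So the pad centre is about 16 mm behind the TCP, and I correct the tool offset for that. Next I'll pick the pipette and lay it in the rest.

```bash
sed -i 's/-6\*z$/+16*z/' h.py; grep -n "16\*z" h.py
python3 - <<'E'
from h import *
S=sensors.read_state
for q in (tool(PR,1,0,-44,7,(6,0,0)),tool(PR,1,0,-44,7,(6,0,100)),tool(PR,1,.785,36),tool(PH,1,.785,36),tool(PH,1,.785,36,0,(6,0,75))): print(np.round(ctrl.solve_ik(*q),2))
ctrl.gripper_to(55,45)
P,R=tool(PB,1,0,-44,7); print(P)
ctrl.move_ptp(P+[0,0,60],R)
print("touch",ctrl.move_l(P,vel=100,threshold=8))
ctrl.gripper_to(5,45); s=S(); print(s["t"],s["grip_width"],s["grasp_force"],np.round(s["force"],1),s["eef_pos"])
if 22<s["grip_width"]<32:
    ctrl.move_l(P+[0,0,240],vel=250)
    ctrl.move_ptp(*tool(PR,1,0,-44,7,(8,0,90)))
    s=S(); print(s["t"],s["grip_width"],np.round(s["force"],1))
    for n in ("top","side"):
        q,d=optics.grab_frame(n); cv2.imwrite(f"pics/{n}2.png",q[:,:,::-1]); np.save(f"pics/{n}2.npy",d)
    t=cv2.imread("pics/top2.png"); q=cv2.imread("pics/side2.png")
    e=lambda im,x,y,w: cv2.resize(im[y:y+w*3//2,x:x+w],(400,600),interpolation=2)
    cv2.imwrite("pics/c4.png",np.hstack([e(t,145,120,140),e(q,170,230,160)]))
E
```

```text
46:    g=np.array([px,0,pz])+16*z
[ 0.59  0.65  1.39 -0.8   1.34  0.43]
[ 0.69  0.61  1.29 -0.76  1.5   0.4 ]
[ 0.19  0.47  1.37 -0.    1.31 -0.26]
[-0.19  0.3   1.65 -0.86  1.11  0.1 ]
[-0.06  0.29  1.66 -0.85  1.21  0.18]
[489.85058512  43.3287662    7.        ]
touch False
16.3083 25.36234014427857 46.11994922161102 [ 0.  -0.2  4.8] [490.86472251  43.27548472   7.96002261]
18.5583 25.29190335612541 [ 0.2 -0.4 -1.2]
```

View pics/c4.png

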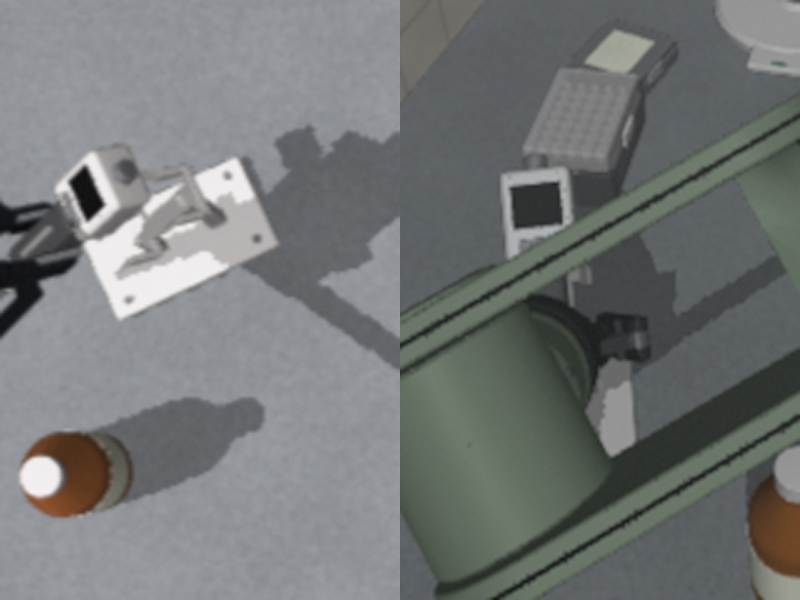

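The pipette is held at the right tilt above the rest (head at (175,188) in the top view). I'll check its offset from the rest in the same camera, then lower it.

Run:
```python
from h import *
S=sensors.read_state
W=cloud("top",np.load("pics/top2.npy")).reshape(-1,3)
o=PR[1]+[0.1,-1.7,0]
L=(W-o)@PR[0]-[8,0,90]
m=(L[:,0]>-20)&(L[:,0]<80)&(abs(L[:,1])<40)&(L[:,2]>10)&(L[:,2]<24); q=L[m]; h=q[(q[:,0]>8)&(q[:,0]<55)]
print(len(q),"x",np.percentile(q[:,0],[1,99]),"head y",np.percentile(h[:,1],[1,50,99]),"z",np.median(h[:,2]))
for dl,th in (((7,0,45),8),((7,0,0),10)):
    print(ctrl.move_l(*tool(PR,1,0,-44,7,dl),vel=100 if th==8 else 60,threshold=th)); s=S(); print(s["t"],np.round(s["force"],1),((np.array(s["eef_pos"])-tool(PR,1,0,-44,7)[0])@PR[0]).round(1))
```

```text
526 x [-17.67732601  64.76126224] head y [-22.91794445  -2.67799907  21.23592788] z 15.53373112551268
False
19.2583 [ 0.3 -0.  -1. ] [ 7.2 -0.2 44.4]
True
19.925 [-2.5  3.6  3.9] [ 6.5 -0.7  3.2]
```

Run:
```python
from h import *
S=sensors.read_state
def rep(m):
    s=S(); print(m,s["t"],"F pip",(np.array(s["force"])@PR[0]).round(1),"d",((np.array(s["eef_pos"])-tool(PR,1,0,-44,7)[0])@PR[0]).round(1),s["grip_width"])
b=ctrl.move_l(*tool(PR,1,0,-44,7,(-5,0,2.7)),vel=30,threshold=6); rep(b)
for n in ("top","side"):
    q,d=optics.grab_frame(n); cv2.imwrite(f"pics/{n}3.png",q[:,:,::-1]); np.save(f"pics/{n}3.npy",d)
W=cloud("top",np.load("pics/top3.npy")).reshape(-1,3)
o=PR[1]+[0.1,-1.7,0]; L=(W-o)@PR[0]
m=(L[:,0]>-20)&(L[:,0]<80)&(abs(L[:,1])<40)&(L[:,2]>8)&(L[:,2]<28); q=L[m]; h=q[(q[:,0]>8)&(q[:,0]<55)]
print(len(q),"x",np.percentile(q[:,0],[1,99]),"head y",np.percentile(h[:,1],[1,50,99]),"z",np.median(h[:,2]))
```

```text
True 20.2583 F pip [ 2.  -0.1  2.6] d [-1.6  0.3  3.1] 25.247388027024137
599 x [-17.05905386  70.893432  ] head y [-22.36845732  -2.61269757  22.26595895] z 20.633229321957273
```

Run:
```python
from h import *
S=sensors.read_state
ctrl.gripper_to(34); ctrl.hold(.4); s=S(); print(s["t"],s["grip_width"],s["grasp_force"],np.round(s["force"],1))
p=np.array(s["eef_pos"])
ctrl.gripper_to(60); ctrl.move_l(p+PR[0]@[0,0,90],vel=200); ctrl.move_l(p+PR[0]@[0,0,90]+[0,0,120],vel=300)
# clear of view, toward the knob
ctrl.move_ptp([*STAND[:2],380],frame(u(0.6),-Z)); s=S(); print(s["t"],s["grasp_force"])
for n in ("top","side"):
    q,d=optics.grab_frame(n); cv2.imwrite(f"pics/{n}4.png",q[:,:,::-1]); np.save(f"pics/{n}4.npy",d)
for n,dy in (("top",-1.7),("side",1.7)):
    W=cloud(n,np.load(f"pics/{n}4.npy")).reshape(-1,3)
    L=(W-PR[1]-[0,dy,0])@PR[0]
    m=(L[:,0]>-20)&(L[:,0]<85)&(abs(L[:,1])<40)&(L[:,2]>8)&(L[:,2]<28); q=L[m]; h=q[(q[:,0]>10)&(q[:,0]<50)]
    print(n,len(q),"x",np.percentile(q[:,0],[1,99]),"head y",np.percentile(h[:,1],[1,50,99]),"z",np.median(h[:,2]),"slope",np.polyfit(h[:,0],h[:,2],1))
t=cv2.imread("pics/top4.png"); q=cv2.imread("pics/side4.png")
e=lambda im,x,y,w: cv2.resize(im[y:y+w*3//2,x:x+w],(400,600),interpolation=2)
cv2.imwrite("pics/c5.png",np.hstack([e(t,155,140,110),e(q,180,290,110)]))
```

```text
21.0083 33.841325167071574 0.0 [ 0.  -0.1  0.7]
24.8 0.0
top 599 x [-18.54153175  69.29099141] head y [-22.22153044  -3.05813062  22.71103967] z 20.07648459092494 slope [1.82527783e-02 1.91046624e+01]
side 1154 x [-18.58977309  67.53367558] head y [-22.61015547  -0.35153692  22.560081  ] z 18.832587949766644 slope [ 0.02099814 17.93611569]
```

View pics/c5.png

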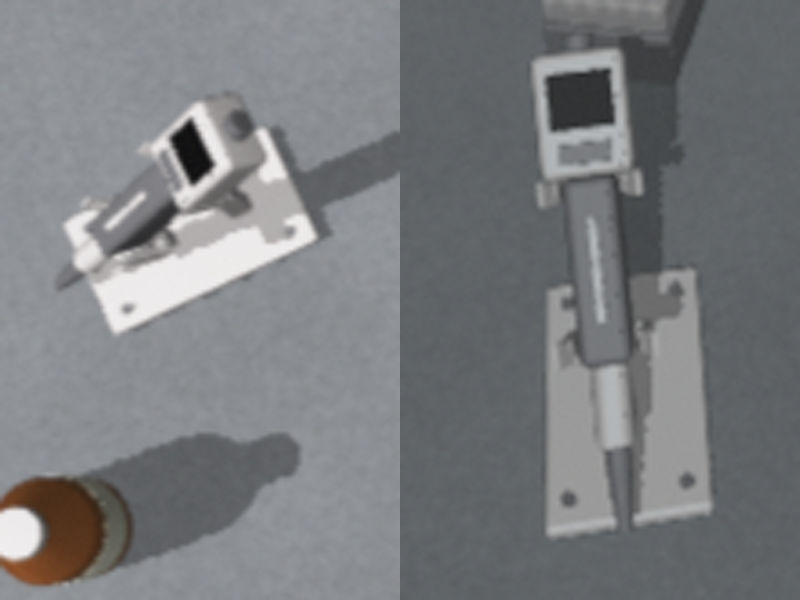

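Side view: the pipette lies straight in both cradles with its shoulders at the upper cradle; head at about (205,325), nose at (242,380). Now I turn the carousel by the knob with the corrected height.

Run:
```python
from h import *
S=sensors.read_state
K=lambda z:[*STAND[:2],z]
print("thr",ctrl.move_l(K(274),vel=120,threshold=8))
ctrl.gripper_to(20,25); s=S(); print(s["t"],s["grip_width"],s["grasp_force"],np.round(s["force"],1),s["eef_pos"])
if s["grip_width"]>30:
    for a in (0.25,0.5,0.733): ctrl.move_l(K(274),frame(u(0.6+a),-Z),vel=100)
    s=S(); print(s["t"],s["grip_width"],np.round(s["force"],1),np.round(s["wrist_torque"],2))
    ctrl.gripper_to(62)
    ctrl.move_l(K(380),vel=250)
    PRa=(PR[0],PR[1]+PR[0]@[-1.6,0,2.2])
    P,R=tool(PRa,1,.785,36); ctrl.move_ptp(P+[0,0,110],R)
    D={}
    for n in ("top","side"):
        q,d=optics.grab_frame(n); cv2.imwrite(f"pics/{n}5.png",q[:,:,::-1]); np.save(f"pics/{n}5.npy",d)
        print(n,fit("car",{n:d},195,188,201,180,[590,-303,-1.495],130),fit("stand",{n:d},12,7,20,4,[590,-303,-1.495],180))
    print(S()["t"])
```

```text
thr False
26.2667 34.558916138853895 26.015590782408253 [ 4.6 -5.8 -0.4] [ 592.65213482 -306.44473712  276.48412831]
27.45 34.89326747162652 [ 1.2 -5.2  4.8] [-0.86 -0.28  0.1 ]
top (array([ 590.8166, -306.3258,   -1.5007]), np.float64(0.048), np.int64(2006), np.int64(8135)) (array([ 590.8759, -306.8381,   -1.4948]), np.float64(0.022), np.int64(2724), np.int64(9735))
side (array([ 590.1902, -299.5408,   -1.4951]), np.float64(0.251), np.int64(892), np.int64(1981)) (array([ 589.4368, -299.5623,   -1.4949]), np.float64(0.038), np.int64(2148), np.int64(4526))
30.4167
```

The carousel is at the front: the place's angle is -1.50 against -1.495 for the stand. Gripping the knob pulled the tool about 3 mm towards -y, so the top camera's y is the true one, and I update the poses. Now I regrasp by the head and move to just in front of the fork.

```bash
sed -i 's/^REST=.*/REST=np.array([607.6,262.0,-1.1165]); PIP=np.array([504.2,-1,-1.241]); STAND=np.array([590.9,-306.8,-1.497])/' h.py
cat > go.py <<'E'
from h import *
S=sensors.read_state
PRa=(PR[0],PR[1]+PR[0]@[-0.2,0,3.0])
HB,HX=.785,36
E
python3 - <<'E'
from go import *
P,R=tool(PRa,1,HB,HX)
ctrl.gripper_to(72); ctrl.move_l(P+[0,0,70],R,vel=200)
print("touch",ctrl.move_l(P,vel=100,threshold=8)); 
ctrl.gripper_to(20,80); s=S(); print(s["t"],s["grip_width"],s["grasp_force"],np.round(s["force"],1),np.array(s["eef_pos"])-P)
if s["grip_width"]>38:
    ctrl.move_l(P+[0,0,30],vel=80); ctrl.move_l(P+[0,0,150],vel=250)
    ctrl.move_ptp(*tool(PH,1,HB,HX,0,(60,0,110)))
    ctrl.move_l(*tool(PH,1,HB,HX,0,(10,0,85)),vel=150)
    s=S(); print(s["t"],s["grip_width"],np.round(s["force"],1))
    for n in ("top","side"):
        q,d=optics.grab_frame(n); cv2.imwrite(f"pics/{n}6.png",q[:,:,::-1]); np.save(f"pics/{n}6.npy",d)
    t=cv2.imread("pics/top6.png"); q=cv2.imread("pics/side6.png")
    e=lambda im,x,y,w: cv2.resize(im[y:y+w*3//2,x:x+w],(400,600),interpolation=2)
    cv2.imwrite("pics/c6.png",np.hstack([e(t,370,120,150),e(q,250,120,130)]))
E
```

```text
touch False
32.225 45.406286440911565 81.2622320652008 [ 0.2 -0.5  3.9] [0.82095602 0.11337459 1.40758731]
35.2083 45.06468584216259 [-0.1 -0.3 -1.3]
```

View pics/c6.png

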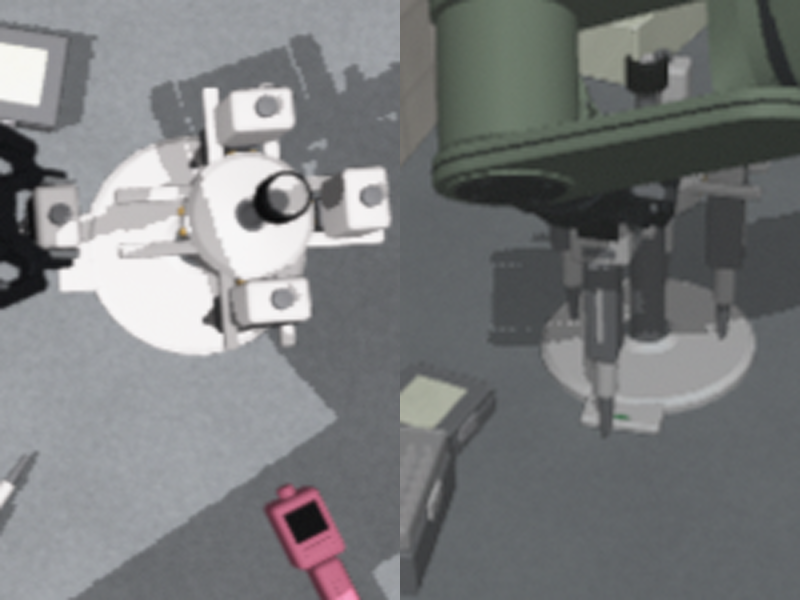

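The pipette hangs upright in front of the empty fork; head at (392,200) in the top view, prongs at rows 191 and 213. I'll check the offset and tilt from depth, then push it in.

Run:
```python
from go import *
W=cloud("top",np.load("pics/top6.npy")).reshape(-1,3)
L=(W-PH[1])@PH[0]-[10,0,85]   # pipette axes at nominal pose
m=(abs(L[:,0]-62)<6)&(abs(L[:,1])<35)&(abs(L[:,2])<22); q=L[m]; print("top face",len(q),np.median(q,0).round(1),"y",np.percentile(q[:,1],[1,99]).round(1),"z",np.percentile(q[:,2],[1,99]).round(1))
m=(abs(L[:,0]-71)<3)&(abs(L[:,1])<15)&(abs(L[:,2])<15); print("button",m.sum(),L[m].mean(0).round(1))
W=cloud("side",np.load("pics/side6.npy")).reshape(-1,3)
L=(W-PH[1]-[0,6.5,0])@PH[0]-[10,0,85]
for a,b in ((-85,-60),(-60,-35),(-130,-95)):
    m=(L[:,0]>a)&(L[:,0]<b)&(abs(L[:,1])<22)&(L[:,2]>0)&(L[:,2]<26); q=L[m]
    if len(q): print(a,len(q),"y",np.percentile(q[:,1],[2,98]).round(1),"z",np.percentile(q[:,2],[50,90]).round(1))
```

```text
top face 379 [60.2 -2.3  4.6] y [-33.5  32.3] z [-14.2  17.2]
button 38 [70.3  0.9  0.8]
-85 93 y [-12.1  12.1] z [13.9 16.3]
-60 93 y [-12.6  12. ] z [13.  15.3]
-130 73 y [-7.8  8.1] z [6.8 9.5]
```

Run:
```python
from go import *
def rep(m):
    s=S(); print(m,round(s["t"],2),"F",(np.array(s["force"])@PH[0]).round(1),"d",((np.array(s["eef_pos"])-tool(PH,1,HB,HX)[0])@PH[0]).round(1),round(s["grip_width"],1))
    return s
b=ctrl.move_l(*tool(PH,1,HB,HX,0,(8,0,1)),vel=60,threshold=8); rep(b)
if not b:
    b=ctrl.move_l(*tool(PH,1,HB,HX,0,(-3,0,1)),vel=25,threshold=5); rep(b)
    for n in ("top","side"):
        q,d=optics.grab_frame(n); cv2.imwrite(f"pics/{n}7.png",q[:,:,::-1])
```

```text
False 36.86 F [-1.7  0.1 -0.3] d [8.  0.1 1.4] 45.1
True 37.22 F [ 2.6 -0.1 -0.7] d [1.5 0.6 1. ] 45.5
```

Upward contact came at the expected height, so the shoulders are on the prongs. I'll release and back out.

Run:
```python
from go import *
ctrl.gripper_to(52); ctrl.hold(.3); ctrl.gripper_to(75)
s=S(); p=np.array(s["eef_pos"]); z=np.array(s["eef_rot"])[:,2]; print(s["t"],s["grasp_force"],np.round(s["force"],1))
print(ctrl.move_l(p-110*z,vel=120,threshold=8))
p=np.array(S()["eef_pos"]); ctrl.move_ptp([400,50,380],frame(u(-1.2),-Z)); ctrl.hold(.3); print(S()["t"],np.round(S()["force"],1))
for n in ("top","side"):
    q,d=optics.grab_frame(n); cv2.imwrite(f"pics/{n}8.png",q[:,:,::-1]); np.save(f"pics/{n}8.npy",d)
d=np.load("pics/top8.npy"); print(fit("car",{"top":d},195,188,201,180,[590,-303,-1.495],130))
W=cloud("top",d).reshape(-1,3); L=(W-PH[1])@PH[0]
m=(abs(L[:,0]-71)<4)&(abs(L[:,1])<15)&(abs(L[:,2])<15); print("button",m.sum(),L[m].mean(0).round(1))
m=(abs(L[:,0]-62)<5)&(abs(L[:,1])<30)&(abs(L[:,2])<25); q=L[m]; print("top",len(q),np.median(q[:,0]),np.percentile(q[:,1],[2,98]),np.percentile(q[:,2],[2,98]))
t=cv2.imread("pics/top8.png"); q=cv2.imread("pics/side8.png")
e=lambda im,x,y,w: cv2.resize(im[y:y+w*3//2,x:x+w],(400,600),interpolation=2)
cv2.imwrite("pics/c8.png",np.hstack([e(t,370,120,150),e(q,260,100,130)]))
```

```text
38.2167 0.0 [-0.5 -0.7 -0.6]
False
41.8083 [-0.6  0.3  0. ]
(array([ 590.7912, -306.428 ,   -1.5037]), np.float64(0.054), np.int64(1838), np.int64(7798))
button 50 [70.5  0.7  3.8]
top 315 60.86824692704201 [-20.78319051  22.08192036] [-11.15305151  19.09904797]
```

View pics/c8.png

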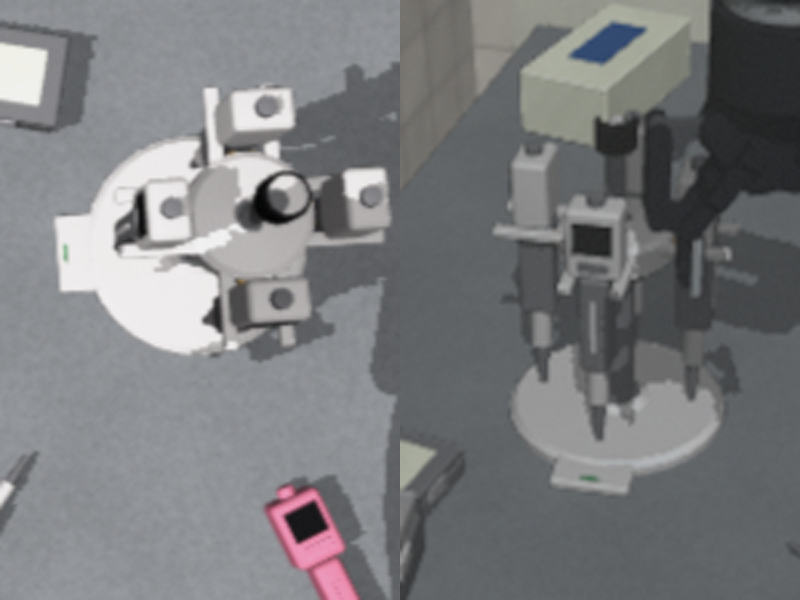

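The pipette hangs upright in the front place with its display outwards. Its button is within 4 mm of nominal, its height is within 1 mm, and the arm is clear. I'll hand it in.

```bash
python3 -c "
from plant import ctrl; print(ctrl.finish_job())"
```

```text
the job is handed in; nothing more can be done
None
```

The pipette was laid in the rest and released, then hung by its shoulders in the carousel's empty place, turned to the front; the job is handed in at about 42 s, and no verdict was shown.

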